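Free the eccentric lock and push the dish carriage home

ROBOT

A 6-joint arm with a two-finger parallel gripper is mounted at the origin on a cart in front of the work surface, level with it; the furniture and walls round the work are solid. World frame = base frame: x ahead of the robot, y to its left, z up, the work surface at z = 0. Lengths are in m, angles in rad, forces in N, time in s.
With the tool pointing down it reaches from about 0.35 to 0.85 m from the base axis. Payload 8.1 kg.
Tool frame: the origin (TCP) lies midway between the tips of the shut fingers; the grasp point (between the pads) lies robot.grip_depth behind it (robot.grip_depth is the distance from the TCP to the grasp point, in m); z points along the fingers, y is the line along which they close (so a half turn about z gives the same grasp; the last joint's range is limited). The gripper opens to 93 mm and grips with 3 to 60 N. Pads are 15 mm wide; open, the fingers measure 128 mm over their backs; the gripper's body (75 mm by 188 mm) begins 65 mm behind the grasp point.
Start: joints at [1.06, 0.13, 1.488, -0, 1.523, -0.085], TCP at [0.248, 0.546, 0.219] pointing down, gripper open.
Joint ranges: [-2.96, 2.96], [-0.89, 2.26], [0.02, 2.5], [-1.34, 4.48], [0, 2.73], [-2.66, 2.66]. Speed limits (rad/s): [2.39, 2.39, 2.79, 3.14, 3.14, 3.14].

INTERFACE

Orientations are given as a rotation vector (axis times angle).
In Python, from plant import robot gives the robot as it stands.
- The arm moves only by the tool carry_out, never from a script. Its argument "rows" is a list of rows, each a list of 6 numbers: the shift along the tool's x, y, z in m, then the turn, a rotation vector about the tool's x, y, z in degrees. A call has 1 to 12 rows; each row is the pose to reach, as a shift and turn from the pose commanded when the call began, along the tool's axes at that moment; what a row does not reach only later rows make up. A row lasts 1/8 s, in which the tool goes at most 62.5 mm and 10.7 degrees, less where a joint would pass 70% of its speed; a pose out of reach is approached as far as the arm can. A call with a gripper value outside its range is refused whole. "jaw" is the closure in counts, from 0 (fully open) to 255 (shut), set as the call begins (left out, the last holds). The fingers move at their own pace and stop on an object; "force" is the grip in N (left out, the last holds). Time passes only in rows, so rows that repeat a pose let the fingers close. It gives the time, the measured TCP pose, the force, the opening and the grip force at its end, in the units of the state.
- robot.read_state(): the state, without advancing time (a new reading comes with each control period).
- robot.read_camera(name): name is "scene" or "top" or "wrist"; returns the picture (420x560x3 uint8, red, green, blue); there is no depth.
- robot.camera_model(name): a dict with "fx", "fy", "cx", "cy" (pixels), "dist" ([k1, k2, p1, p2, k3] as OpenCV has them; the pictures are not rectified), "R" (3x3) and "t" (3): a world point X has camera coordinates R X + t; the wrist camera has in their place "mount" (4x4, takes a point from camera to tool coordinates, whose origin is the TCP and whose axes are the flange's). Camera axes: x right, y down, z forward; pixel columns grow to the right and rows downward; lengths in m; the calibration is good to about 2 mm. A picture is of the moment at which its call begins: read the wrist's pose just before it. camera_model takes no time and is no camera call.
- robot.close_job(): hands the job in; it is judged then, once.
Trained networks look in the newest picture that a camera, given by its name, has taken for a name from the list of things; names that differ only in an ending like _2 or _b are one class to them, and where a whole thing is asked for, a point or a joint stands for the part that bears it (a point fixed in the world has none). Each returns a list of dicts, best first, with "conf" (0 to 1); they miss things now and then, are a little off and sometimes report something else, mostly with a low value. They report only what shows in the picture. A call takes as long as a camera call. They do not tell look-alikes from the thing itself.
- robot.outline_of(camera, target): "pixels" (420x560 bool, what is visible of it) and "pixel" ([column, row] in pixels, amid what is visible of it).
The state is a dict: "t": time; "q": joint angles; "dq": joint speeds; "joint_torque": joint torques, N m; "tool_pos": TCP position; "orientation": TCP orientation; "force": force on the tool from outside, world axes, zero at the start; "wrist_torque": the same for the moment, N m; "opening": finger opening in m; "gripper_force": force on a finger pad.
Only numpy, scipy, OpenCV 4.12 (cv2) and the standard library are available. Lean on these libraries where they do the work, as an engineer would, in place of code of your own. Each camera call takes 0.05 s, during which the arm holds its last target. There are 200 camera calls.

TASK

The sample dish rides in a carriage that is blocked by an eccentric cam. First push the cam lever round by its upright knob until the cam is at its low point, with the lever straight ahead over the short raised rib on the base plate; leave the carriage where it is until then. After that push the carriage forward by its upright rear plate until it is fully home, keeping the dish in its nest without touching it and the things around undisturbed.

Things in the scene. Friction and masses are not known exactly. Their poses are not given: they have to be found in the camera images.
- cam_fixture: Fixed aluminium base plate, 260 x 110 mm, its top 12 mm above the bench. Origin: centre of its underside, at bench height. Its x axis is the forward direction of the carriage (away from the robot at yaw 0), y to the left, z up. Two guide rails on its rear half rise to 23 mm; a raised rib 34 mm long lies on the plate's centre line near its front edge and marks where the lever stands at the cam's low point. The whole fixture is placed and yawed differently each time.
- cam_pivot (a point): Point on the vertical cam axis, on the fixture's centre line 30 mm ahead of the base plate's origin, at the top of the pivot screw, 42 mm above the bench. Under the lever sits the cam: a steel disc of 52 mm diameter, 13 mm off-centre on the pivot (its centre is offset towards the lever knob), at heights 14 to 25 mm, which stands in the way of the carriage's nose. Axes as the base plate.
- lever_knob (a point): Point on the axis of the upright black knob at the end of the cam lever, 75 mm from the pivot axis, 65 mm above the bench. The knob is a round post of 14 mm diameter from height 45 to 84 mm (18 mm diameter collar below that); the lever bar under it is 14 mm wide, its top at 38 mm. It turns with the cam.
- cam (a joint): Angle of the cam and its lever about the vertical pivot, rad. 0: low point, lever straight ahead along the base plate's +x, over the rib. Positive: lever turned to the left (counterclockwise from above); pi/2 is lever pointing along +y. It starts between 1.5 and 2.1 and can go from -0.9 to 2.5, so it can be turned past the low point. Stiff: about 7 N sideways at the knob moves it, and it stays where it is left.
- follower_slide (a joint): Travel of the carriage, m. 0: fully back (where it starts); grows as the carriage moves forward along the base plate's +x; 0.040: fully home, at its stop. It takes about 3 N plus 15 N per m/s to push and stays where it is left. While the cam is high the nose strikes it 9 mm or more before home.
- push_face (a point): Centre of the rear face of the carriage's upright rear plate, 53 mm above the bench. The plate is 60 mm wide (along y), 7 mm thick, its top at 68 mm and its lower edge at 16 mm. Axes as the base plate, so the rear face looks to -x; push it towards +x.
- nest (a point): Centre of the nest floor on the carriage, 24 mm above the bench, 41 mm ahead of the push face. Round white rim around it, 63 mm outside diameter, 57 mm inside, 6 mm high.
- sample_dish: Clear covered sample dish, 52 mm diameter, 14 mm high, loose in the nest. Origin: centre of its underside.
- objective_can: Bystander: round canister with a black screw top, 44 mm diameter, 58 mm high, stands to the right of the fixture. Origin: centre of its underside.
- eye_loupe: Bystander: black round loupe, 36 mm diameter, 34 mm high, stands to the right of the fixture. Origin: centre of its underside.
- gauge_case: Bystander: flat black case, 34 x 84 x 12 mm, lies to the left of the fixture's rear. Origin: centre of its underside.
- bench_timer: Bystander: small timer, 58 x 62 x 22 mm, lies to the left of the fixture's front. Origin: centre of its underside.
Not all that is in view belongs to the job. Leave any pink look-alike of the sample_dish alone.

How it is judged:
By the outcome, as a careful person would: the job done as asked, in the order asked, and still so for the second after the job is handed in, with the robot touching nothing.
It also fails if it takes over 48 s, if anything falls off the work surface, if the arm or the gripper's body presses on something with over 40 N, if the wrist force passes 120 N, or if a joint passes its speed limit or range.

## Working session

There is one attempt and no reset: what is moved stays moved. The work goes in short steps, Python scripts to look and compute and a tool call to move; the robot and the scene stay as the last step left them, time stands still between calls to the robot, and variables do not carry over. Pictures are saved under pics/ and viewed, at most 10 in all, crops included, and the job is handed in when it is done.

Besides the shell and the picture viewer there is one more tool, called after ">>>" by a JSON object that holds its "fn" and its "kwargs", one argument or row to a line. carry_out: Moves the arm, as the interface text tells. Its arguments: {"type":"object","properties":{"rows":{"type":"array"},"jaw":{"type":"number"},"force":{"type":"number"}},"required":["rows"]}

```bash
mkdir -p pics; ls; cat > h.py <<'E'
import numpy as np, cv2
from plant import robot
from scipy.spatial.transform import Rotation as Rn
def cam(n):
    m=robot.camera_model(n); K=np.array([[m['fx'],0,m['cx']],[0,m['fy'],m['cy']],[0,0,1]]); return K,np.array(m['dist']),np.array(m['R']),np.array(m['t'])
def ray(n,px):
    K,d,R,t=cam(n); u=cv2.undistortPoints(np.array([[px]],float),K,d)[0,0]
    return -R.T@t, R.T@np.array([u[0],u[1],1])
def atz(n,px,z):
    o,r=ray(n,px); return o+r*(z-o[2])/r[2]
def proj(n,X):
    K,d,R,t=cam(n); return cv2.projectPoints(np.array(X,float).reshape(-1,3),Rn.from_matrix(R).as_rotvec(),t,K,d)[0][:,0]
E
python3 - <<'E'
from h import *
s=robot.read_state(); print(s['t'],s['tool_pos'],s['orientation'],robot.grip_depth)
for n in ['top','scene']:
    im=robot.read_camera(n); cv2.imwrite(f'pics/{n}0.png',im[:,:,::-1])
    o,_=ray(n,[280,210]); print(n,o)
    for k in ['cam_fixture','lever_knob','push_face','nest','sample_dish','objective_can','eye_loupe','gauge_case','bench_timer']:
        for r in robot.outline_of(n,k)[:3]:
            m=r['pixels']; ys,xs=np.nonzero(m); print(n,k,round(r['conf'],2),np.round(r['pixel']),xs.min(),xs.max(),ys.min(),ys.max(),np.round(atz(n,r['pixel'],0.03),3))
E
```

```text
pics
0.0 [0.24752337 0.54592383 0.21758037] [-6.63701077e-01 -3.07010776e+00  2.80229327e-03] 0.0188
top [0.31702471 0.08577709 1.10291129]
top cam_fixture 0.66 [292. 200.] 253 337 147 256 [0.548 0.063 0.03 ]
top push_face 0.73 [302. 231.] 292 328 206 245 [0.47 0.04 0.03]
top nest 0.79 [298. 232.] 292 329 205 246 [0.467 0.051 0.03 ]
top sample_dish 0.83 [310. 226.] 299 320 216 237 [0.482 0.02  0.03 ]
top sample_dish 0.66 [334. 280.] 325 345 269 290 [ 0.354 -0.032  0.03 ]
top sample_dish 0.63 [223. 213.] 211 236 201 226 [0.518 0.23  0.03 ]
top objective_can 0.73 [331. 179.] 323 341 169 192 [ 0.599 -0.034  0.03 ]
top objective_can 0.6 [291. 198.] 253 337 149 256 [0.552 0.067 0.03 ]
top objective_can 0.43 [280. 191.] 267 296 183 214 [0.57  0.093 0.03 ]
top eye_loupe 0.67 [316. 155.] 311 325 150 166 [0.661 0.001 0.03 ]
top eye_loupe 0.33 [327. 180.] 323 341 170 191 [ 0.597 -0.024  0.03 ]
top gauge_case 0.77 [264. 252.] 246 281 242 262 [0.422 0.131 0.03 ]
top gauge_case 0.41 [281. 194.] 268 296 183 214 [0.563 0.09  0.03 ]
top bench_timer 0.92 [223. 210.] 210 236 201 225 [0.523 0.231 0.03 
[... 326 characters left out ...]
cene nest 0.63 [294. 216.] 266 315 189 229 [0.553 0.088 0.03 ]
scene nest 0.58 [268. 247.] 249 303 228 264 [0.46  0.016 0.03 ]
scene sample_dish 0.77 [225. 289.] 209 241 280 304 [ 0.346 -0.057  0.03 ]
scene sample_dish 0.65 [281. 240.] 272 290 231 249 [0.49  0.025 0.03 ]
scene sample_dish 0.64 [193. 262.] 179 208 250 272 [0.329 0.039 0.03 ]
scene objective_can 0.69 [345. 237.] 336 361 220 259 [ 0.592 -0.027  0.03 ]
scene gauge_case 0.76 [224. 231.] 205 242 222 248 [0.417 0.106 0.03 ]
scene gauge_case 0.47 [295. 236.] 237 357 189 277 [0.518 0.023 0.03 ]
scene bench_timer 0.88 [248. 197.] 231 263 187 210 [0.513 0.203 0.03 ]
scene bench_timer 0.52 [294. 213.] 266 315 190 229 [0.557 0.096 0.03 ]
```

```bash
python3 - <<'E'
import cv2
a=cv2.imread('pics/top0.png')[120:310,190:370]; b=cv2.imread('pics/scene0.png')[170:310,170:380]
cv2.imwrite('pics/a.png',cv2.resize(a,None,fx=3.15,fy=3.15,interpolation=cv2.INTER_CUBIC))
cv2.imwrite('pics/b.png',cv2.resize(b,None,fx=3.8,fy=3.8,interpolation=cv2.INTER_CUBIC))
E
```

```text
(no output)
```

View pics/a.png

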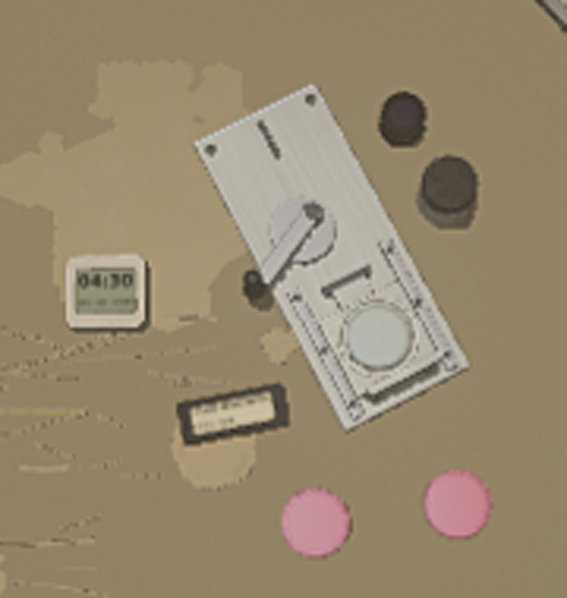

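View pics/b.png

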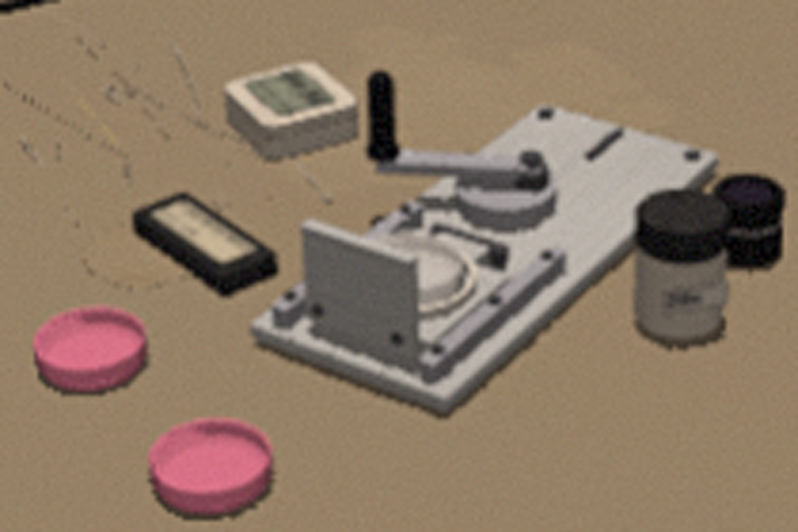

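Top view: clear dish in its nest at px (310,226). Two pink look-alikes are at (290,285) and (334,280), to be left alone. The lever knob is at about (271,211), left of the fixture; its dark round rivals are the can (331,179) and the loupe (318,157). The scene view confirms the upright knob at about (270,200) and the rear plate at (265,248).

```bash
cat >> h.py <<'E'
def F(p,X):  # fixture->world
    c,s=np.cos(p[2]),np.sin(p[2]); X=np.array(X,float); return np.array([p[0]+c*X[0]-s*X[1],p[1]+s*X[0]+c*X[1],X[2]])
E
python3 - <<'E'
from h import *
from scipy.optimize import least_squares
A=lambda x,y:[190+x/3.15,120+y/3.15]; B=lambda x,y:[170+x/3.8,170+y/3.8]
kn=lambda p,z:[.03+.075*np.cos(p[3]),.075*np.sin(p[3]),z]
f=lambda *x:(lambda p:list(x))
obs=[('top',A(195,143),f(.13,.055,.012)),('top',A(314,85),f(.13,-.055,.012)),('top',A(468,367),f(-.13,-.055,.012)),('top',A(348,431),f(-.13,.055,.012)),
('top',A(314,211),f(.03,0,.042)),('top',A(252,277),lambda p:kn(p,.084)),
('scene',B(718,157),f(.13,-.055,.012)),('scene',B(445,402),f(-.13,-.055,.012)),('scene',B(253,328),f(-.13,.055,.012)),
('scene',B(533,158),f(.03,0,.042)),('scene',B(380,75),lambda p:kn(p,.084)),('scene',B(382,152),lambda p:kn(p,.04)),
('scene',B(304,224),lambda p:[p[4],.03,.068]),('scene',B(417,262),lambda p:[p[4],-.03,.068])]
res=lambda p:np.concatenate([proj(n,F(p,g(p)))[0]-px for n,px,g in obs])
r=least_squares(res,[.54,.06,.45,1.8,-.11]); p=r.x
print(p.round(4)); print(r.fun.reshape(-1,2).round(1).tolist())
print('knob',F(p,kn(p,.065)),'pivot',F(p,[.03,0,.042]),'push',F(p,[p[4],0,.053]))
np.save('p.npy',p)
E
```

```text
[ 0.5502  0.055   0.4729  2.0083 -0.1154]
[[-0.3, 0.2], [0.6, -0.8], [1.5, -0.4], [-0.1, 0.4], [0.0, 0.0], [0.3, -0.1], [0.5, -0.7], [0.6, -0.2], [-1.2, -0.4], [-0.5, -0.4], [-0.1, -0.4], [0.1, -0.0], [0.1, -0.2], [-0.5, -0.3]]
knob [0.5176993  0.11463712 0.065     ] pivot [0.5769305  0.06862989 0.042     ] push [0.44752629 0.0024259  0.053     ]
```

>>> {"fn": "carry_out", "kwargs": {
  "rows": [
    [-0.424,-0.281,-0.05,0,0,13],
    [-0.424,-0.281,-0.05,0,0,13],
    [-0.424,-0.281,-0.05,0,0,13],
    [-0.424,-0.281,-0.05,0,0,13],
    [-0.424,-0.281,-0.05,0,0,13],
    [-0.424,-0.281,-0.05,0,0,13],
    [-0.424,-0.281,-0.05,0,0,13],
    [-0.424,-0.281,-0.05,0,0,13],
    [-0.424,-0.281,-0.05,0,0,13],
    [-0.424,-0.281,-0.05,0,0,13],
    [-0.424,-0.281,-0.05,0,0,13],
    [-0.424,-0.281,-0.05,0,0,13]
  ],
  "jaw": 170
}}

```text
t: 2.5
tool_pos: [0.5172, 0.1168, 0.2686]
orientation: [-1.004, -2.977, -0.0]
force: [0.5, 0.2, 0.9]
opening: 0.0313
gripper_force: 0.0
```

```bash
cat >> h.py <<'E'
def pose():
    s=robot.read_state(); T=np.eye(4); T[:3,:3]=Rn.from_rotvec(s['orientation']).as_matrix(); T[:3,3]=s['tool_pos']; return T,s
def wcam(T):
    m=robot.camera_model('wrist'); K=np.array([[m['fx'],0,m['cx']],[0,m['fy'],m['cy']],[0,0,1]])
    C=np.linalg.inv(T@np.array(m['mount'])); return K,np.array(m['dist']),C[:3,:3],C[:3,3]
def wproj(T,X):
    K,d,R,t=wcam(T); return cv2.projectPoints(np.array(X,float).reshape(-1,3),Rn.from_matrix(R).as_rotvec(),t,K,d)[0][:,0]
E
python3 - <<'E'
from h import *
T,s=pose(); im=robot.read_camera('wrist'); np.save('T1.npy',T); cv2.imwrite('pics/w1r.png',im[:,:,::-1])
print(s['t'],T.round(3).tolist(),s['opening'],s['q'],s['force'])
p=np.load('p.npy'); im=im[:,:,::-1].copy()
L=[F(p,x) for x in [[.13,.055,.012],[.13,-.055,.012],[-.13,-.055,.012],[-.13,.055,.012],[.03,0,.042],[.03+.075*np.cos(p[3]),.075*np.sin(p[3]),.084],[p[4],.03,.068],[p[4],-.03,.068]]]
for u in wproj(T,L):
    print(u.round(1)); 
    if abs(u).max()<2000: cv2.circle(im,tuple(int(v) for v in u),3,(0,255,0),1)
cv2.imwrite('pics/w1.png',cv2.resize(im,None,fx=1.42,fy=1.42))
E
```

```text
2.5 [[-0.796, 0.606, -0.0, 0.517], [0.606, 0.796, 0.0, 0.117], [0.0, 0.0, -1.0, 0.269], [0.0, 0.0, 0.0, 1.0]] 0.03134786021444233 [ 1.25237047e-01 -7.46653125e-02  1.60678489e+00  2.38204883e-04
  1.60969083e+00 -7.95031387e-01] [0.47627579 0.16963004 0.91494504]
[358.1 227.8]
[322.4 289.4]
[160.5 219.3]
[188.3 148.4]
[278.7 239.7]
[279.2 192.4]
[179.1 177.2]
[162.  220.6]
```

View pics/w1.png

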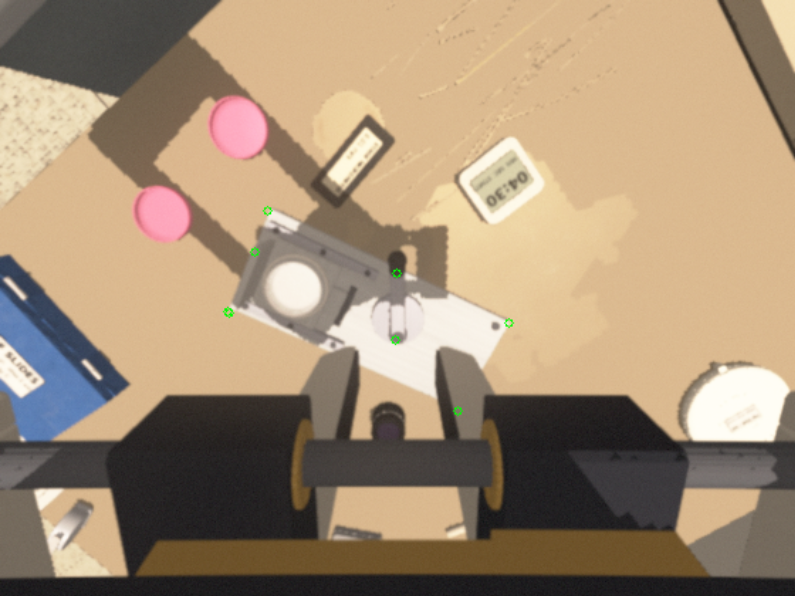

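The wrist view shows the fixture from (229,312) to (508,322), the knob near (397,262) and the rear plate near (255,265). The plate corners agree with my fit, but the tall parts need a closer look.

```bash
python3 - <<'E'
from h import *
T=np.load('T1.npy'); p=np.load('p.npy'); im=cv2.imread('pics/w1r.png')
K,d,R,t=wcam(T); print('cam',-R.T@t, 'fwd',R[2])
im=cv2.resize(im[140:280,155:355],None,fx=4,fy=4,interpolation=cv2.INTER_CUBIC)
k=[.03+.075*np.cos(p[3]),.075*np.sin(p[3])]
for X,c in [([*k,.084],(0,255,0)),([*k,.04],(0,0,255)),([.03,0,.042],(0,255,0)),([p[4],.03,.068],(0,255,0)),([p[4],-.03,.068],(0,255,0)),([p[4],.03,.016],(0,0,255)),([p[4],-.03,.016],(0,0,255)),([.13,.055,.012],(255,0,0)),([-.13,.055,.012],(255,0,0)),([-.13,-.055,.012],(255,0,0)),([p[4]+.041,0,.024],(255,0,0))]:
    u=(wproj(T,F(p,X))[0]-[155,140])*4; print(X,u.round()); cv2.circle(im,tuple(int(v) for v in u),4,c,1)
cv2.imwrite('pics/w1c.png',im)
E
```

```text
cam [0.45441925 0.16315484 0.43430555] fwd [ 0.22012987 -0.16802822 -0.96088988]
[np.float64(-0.0017764584909877243), np.float64(0.06793568050568519), 0.084] [497. 210.]
[np.float64(-0.0017764584909877243), np.float64(0.06793568050568519), 0.04] [497. 179.]
[0.03, 0, 0.042] [495. 399.]
[np.float64(-0.11535617165253621), 0.03, 0.068] [ 96. 149.]
[np.float64(-0.11535617165253621), -0.03, 0.068] [ 28. 322.]
[np.float64(-0.11535617165253621), 0.03, 0.016] [144. 122.]
[np.float64(-0.11535617165253621), -0.03, 0.016] [ 82. 276.]
[0.13, 0.055, 0.012] [812. 351.]
[-0.13, 0.055, 0.012] [133.  34.]
[-0.13, -0.055, 0.012] [ 22. 317.]
[np.float64(-0.07435617165253622), 0, 0.024] [219. 256.]
```

View pics/w1c.png

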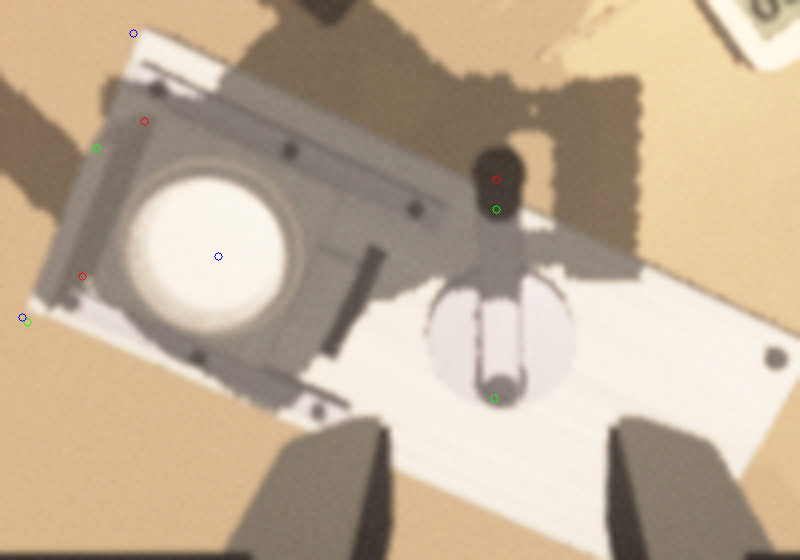

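```bash
python3 - <<'E'
from h import *
from scipy.optimize import least_squares
T=np.load('T1.npy'); W=lambda x,y:[155+x/4,140+y/4]
A=lambda x,y:[190+x/3.15,120+y/3.15]; B=lambda x,y:[170+x/3.8,170+y/3.8]
kn=lambda p,z:[.03+.075*np.cos(p[3]),.075*np.sin(p[3]),z]
f=lambda *x:(lambda p:list(x))
obs=[('top',A(195,143),f(.13,.055,.012)),('top',A(314,85),f(.13,-.055,.012)),('top',A(468,367),f(-.13,-.055,.012)),('top',A(348,431),f(-.13,.055,.012)),
('top',A(314,211),f(.03,0,.042)),('top',A(252,277),lambda p:kn(p,.084)),
('scene',B(718,157),f(.13,-.055,.012)),('scene',B(445,402),f(-.13,-.055,.012)),('scene',B(253,328),f(-.13,.055,.012)),
('scene',B(533,158),f(.03,0,.042)),('scene',B(380,75),lambda p:kn(p,.084)),('scene',B(382,152),lambda p:kn(p,.04)),
('scene',B(304,224),lambda p:[p[4],.03,.068]),('scene',B(417,262),lambda p:[p[4],-.03,.068]),
('w',W(140,27),f(-.13,.055,.012)),('w',W(28,305),f(-.13,-.055,.012)),('w',W(803,338),f(.13,.055,.012)),('w',W(500,390),f(.03,0,.042)),('w',W(497,195),lambda p:kn(p,.084)),('w',W(497,172),lambda p:kn(p,.04))]
w={'top':3.5,'scene':2.2,'w':1.5}
def res(p,o): return np.concatenate([w[n]*((wproj(T,F(p,g(p))) if n=='w' else proj(n,F(p,g(p))))[0]-px) for n,px,g in o])
for o in (obs[:14],obs[14:],obs):
    r=least_squares(res,[.54,.06,.45,1.8,-.11],args=(o,)); p=r.x
    print(p.round(4),'knob',F(p,kn(p,.065)).round(4),'piv',F(p,[.03,0,.042]).round(4),'push',F(p,[p[4],0,.053]).round(4)); 
print(r.fun.reshape(-1,2).round(1).tolist())
np.save('p.npy',p)
E
```

```text
[ 0.5502  0.0553  0.4718  2.009  -0.1152] knob [0.5177 0.115  0.065 ] piv [0.5769 0.0689 0.042 ] push [0.4476 0.0029 0.053 ]
[ 0.548   0.0577  0.4721  2.019  -0.11  ] knob [0.515  0.1168 0.065 ] piv [0.5747 0.0714 0.042 ] push [0.45   0.0077 0.053 ]
[ 0.5496  0.0559  0.4723  2.011  -0.1145] knob [0.517  0.1154 0.065 ] piv [0.5764 0.0696 0.042 ] push [0.4477 0.0038 0.053 ]
[[-2.2, 1.4], [0.8, -2.1], [4.0, -0.3], [-1.8, 2.2], [-1.3, 0.9], [-0.1, 0.8], [-0.1, -1.9], [-0.2, -0.8], [-3.9, -1.2], [-2.2, -1.1], [-1.4, -1.0], [-0.8, -0.3], [-0.4, -1.3], [-1.8, -1.6], [-2.1, 1.3], [-1.9, 3.4], [4.0, 4.1], [-1.5, 2.3], [0.2, 4.2], [0.2, 1.6]]
```

>>> {"fn": "carry_out", "kwargs": {
  "rows": [
    [0,-0.001,0.04,0,0,0],
    [0,-0.001,0.08,0,0,0],
    [0,-0.001,0.12,0,0,0],
    [0,-0.001,0.15,0,0,0],
    [0,-0.001,0.17,0,0,0],
    [0,-0.001,0.19,0,0,0],
    [0,-0.001,0.203,0,0,0],
    [0,-0.001,0.213,0,0,0],
    [0,-0.001,0.213,0,0,0]
  ]
}}

```text
t: 3.68
tool_pos: [0.5168, 0.1147, 0.0551]
orientation: [-1.006, -2.975, 0.001]
force: [0.1, -0.2, 0.1]
opening: 0.031
gripper_force: 0.0
```

>>> {"fn": "carry_out", "kwargs": {
  "rows": [
    [0,0,0,0,0,0],
    [0,0,0,0,0,0],
    [0,0,0,0,0,0],
    [0,0,0,0,0,0],
    [0,0,0,0,0,0],
    [0,0,0,0,0,0]
  ],
  "jaw": 235,
  "force": 5
}}

```text
t: 4.42
tool_pos: [0.5182, 0.1151, 0.0565]
orientation: [1.007, 2.974, 0.002]
force: [2.4, 4.6, 2.4]
opening: 0.0139
gripper_force: 5.0
```

>>> {"fn": "carry_out", "kwargs": {
  "rows": [
    [-0.0003,0.0063,0,0,0,4.8],
    [-0.0011,0.0125,0,0,0,9.6],
    [-0.0024,0.0187,0,0,0,14.4],
    [-0.0042,0.0247,0,0,0,19.2],
    [-0.0065,0.0305,0,0,0,24],
    [-0.0093,0.0361,0,0,0,28.8],
    [-0.0125,0.0415,0,0,0,33.6],
    [-0.0162,0.0466,0,0,0,38.4],
    [-0.0203,0.0513,0,0,0,43.2],
    [-0.0248,0.0557,0,0,0,48],
    [-0.0297,0.0597,0,0,0,52.8],
    [-0.0348,0.0633,0,0,0,57.6]
  ],
  "force": 20
}}

```text
t: 5.92
tool_pos: [0.5826, 0.145, 0.0564]
orientation: [-2.317, -2.119, 0.001]
force: [-6.3, 6.3, 9.6]
opening: 0.0133
gripper_force: 20.0
```

```bash
cat > ck.py <<'E'
from h import *
T,s=pose(); p=np.load('p.npy'); pv=F(p,[.03,0,0])[:2]; d=T[:2,3]-pv
print(s['t'],s['tool_pos'],s['force'],s['opening'],'r',np.hypot(*d),'cam deg',np.degrees(np.arctan2(d[1],d[0])-p[2]),'toolx deg',np.degrees(np.arctan2(T[1,0],T[0,0])-p[2]),'q6',s['q'][5])
E
python3 ck.py
```

```text
5.925 [0.58260112 0.14501978 0.05642182] [-6.33867625  6.26269103  9.59795258] 0.013336574578790209 r 0.075723006114409 cam deg 58.21144843894899 toolx deg 57.82340462575682 q6 0.24617087342861144
```

>>> {"fn": "carry_out", "kwargs": {
  "rows": [
    [-0.0003,0.0063,0,0,0,4.8],
    [-0.0011,0.0125,0,0,0,9.6],
    [-0.0024,0.0187,0,0,0,14.4],
    [-0.0042,0.0247,0,0,0,19.2],
    [-0.0065,0.0305,0,0,0,24],
    [-0.0093,0.0361,0,0,0,28.8],
    [-0.0125,0.0415,0,0,0,33.6],
    [-0.0162,0.0466,0,0,0,38.4],
    [-0.0203,0.0513,0,0,0,43.2],
    [-0.0248,0.0557,0,0,0,48],
    [-0.0297,0.0597,0,0,0,52.8],
    [-0.0348,0.0633,0,0,0,57.6]
  ]
}}

```text
t: 7.42
tool_pos: [0.6432, 0.1051, 0.0564]
orientation: [-3.051, -0.741, 0.0]
force: [-3.6, 8.2, 7.1]
opening: 0.0133
gripper_force: 20.0
```

```bash
python3 ck.py
```

```text
7.425 [0.64316176 0.10508773 0.05643402] [-3.60275023  8.20868742  7.073231  ] 0.013308101536645698 r 0.07566398567681112 cam deg 0.948499890313644 toolx deg 0.2250547380487689 q6 1.1760381912114242
```

>>> {"fn": "carry_out", "kwargs": {
  "rows": [
    [0,0,0,0,0,0],
    [0,0,0,0,0,0],
    [0,0,0,0,0,0],
    [0,0,-0.03,0,0,0],
    [0,0,-0.07,0,0,0],
    [0,0,-0.12,0,0,0],
    [0,0,-0.16,0,0,0],
    [0,0,-0.18,0,0,0],
    [0,0,-0.18,0,0,0],
    [0,0,-0.18,0,0,0]
  ],
  "jaw": 170
}}

```text
t: 8.68
tool_pos: [0.6424, 0.1034, 0.2329]
orientation: [-3.052, -0.744, 0.006]
force: [0.4, -0.6, -0.8]
opening: 0.0311
gripper_force: 0.0
```

```bash
python3 - <<'E'
from h import *
T,s=pose(); im=robot.read_camera('wrist'); np.save('T2.npy',T); cv2.imwrite('pics/w2r.png',im[:,:,::-1])
top=robot.read_camera('top'); cv2.imwrite('pics/top2.png',top[:,:,::-1])
print(s['tool_pos'],s['force'])
cv2.imwrite('pics/w2.png',cv2.resize(im[:,:,::-1],None,fx=1.42,fy=1.42))
p=np.load('p.npy'); print(wproj(T,[F(p,x) for x in [[.03,0,.042],[.105,0,.084],[.105,0,.04],[-.13,.055,.012],[.13,.055,.012],[.13,-.055,.012]]]).round(1).tolist())
E
```

```text
[0.64238236 0.10343219 0.23294245] [ 0.40007443 -0.57500583 -0.78878133]
[[279.8, 246.0], [280.1, 194.9], [280.1, 186.1], [241.8, 339.0], [235.7, 161.4], [324.6, 161.8]]
```

View pics/w2.png

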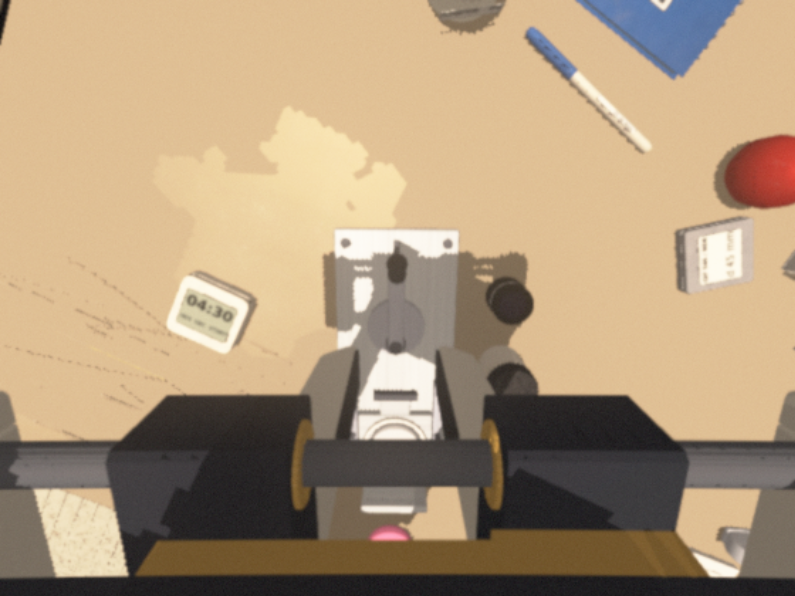

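The wrist view shows the lever straight ahead, pivot (396,348), knob (397,265), plate front edge (335–459,230). I will measure the angle in a close crop.

```bash
python3 - <<'E'
import cv2
im=cv2.imread('pics/w2r.png')[155:255,225:345]
im=cv2.convertScaleAbs(im,alpha=1.25)
cv2.imwrite('pics/w2c.png',cv2.resize(im,None,fx=6,fy=6,interpolation=cv2.INTER_CUBIC))
E
```

```text
(no output)
```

View pics/w2c.png

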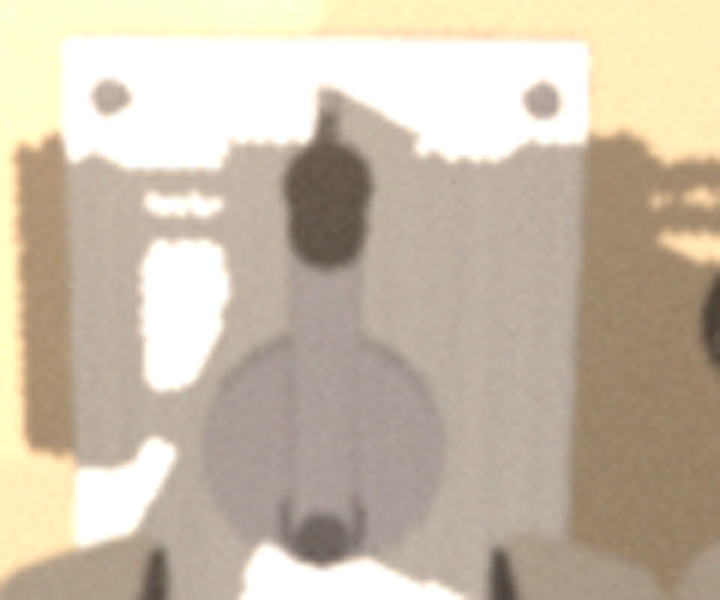

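Pivot (322,538), knob collar (327,190) and the visible rib end (329,115) line up with the plate's centre line to within about 0.5°. The cam is at its low point. Next I go behind the rear plate with the fingers shut.

>>> {"fn": "carry_out", "kwargs": {
  "rows": [
    [-0.04,0,0,0,0,0],
    [-0.09,0,0,0,0,0],
    [-0.14,-0.001,0,0,0,0],
    [-0.19,-0.001,0,0,0,0],
    [-0.24,-0.001,0,0,0,0],
    [-0.269,-0.001,0,0,0,0],
    [-0.269,-0.001,0,0,0,0],
    [-0.269,-0.001,0,0,0,0],
    [-0.269,-0.001,0,0,0,0]
  ],
  "jaw": 255
}}

```text
t: 9.9
tool_pos: [0.4045, -0.0189, 0.2352]
orientation: [-3.051, -0.745, 0.001]
force: [-0.1, 0.0, 0.3]
opening: 0.0004
gripper_force: 0.0
```

```bash
cat > ck2.py <<'E'
from h import *
T,s=pose(); p=np.load('p.npy'); c,n=np.cos(p[2]),np.sin(p[2]); d=T[:2,3]-p[:2]
print(s['t'],'fix xy',(c*d[0]+n*d[1]).round(4),(-n*d[0]+c*d[1]).round(4),'z',T[2,3].round(4),'F',s['force'].round(1) if hasattr(s['force'],'round') else s['force'],s['opening'],'tool-yaw err',np.degrees(np.arctan2(T[1,0],T[0,0])-p[2]).round(2))
E
python3 ck2.py; python3 - <<'E'
from h import *
T,s=pose(); im=robot.read_camera('wrist')[:,:,::-1]; p=np.load('p.npy')
print(wproj(T,[F(p,x) for x in [[p[4],.03,.068],[p[4],-.03,.068],[-.13,.055,.012],[-.13,-.055,.012]]]).round(1).tolist())
cv2.imwrite('pics/w3.png',cv2.resize(im,None,fx=1.42,fy=1.42))
E
```

```text
9.9 fix xy -0.1633 -0.0006 z 0.2352 F [-0.1  0.   0.3] 0.000418052180783611 tool-yaw err 0.38
[[251.0, 146.6], [308.1, 146.9], [235.1, 155.5], [323.9, 156.0]]
```

View pics/w3.png

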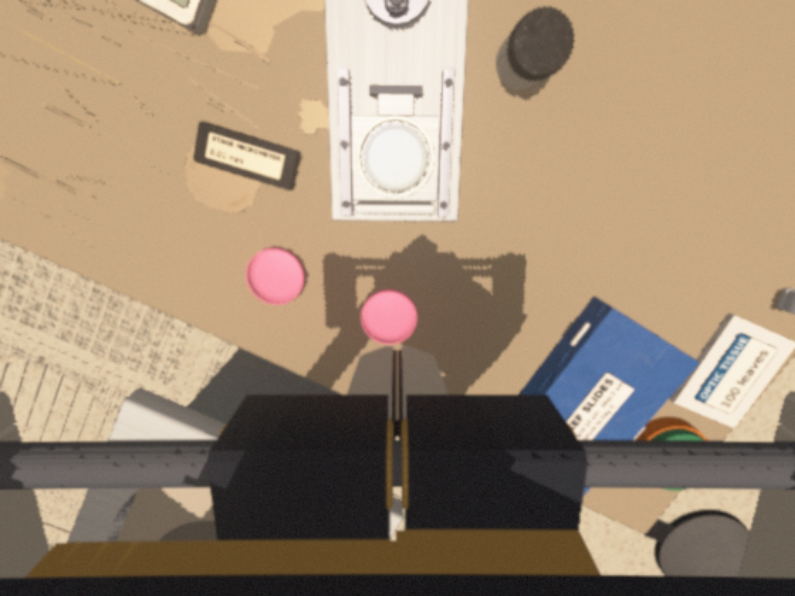

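The wrist view shows the dish in its nest at (396,157), the rear plate at (395,208) where predicted, and the pink dish at (389,317) below the fingertip height I will use.

>>> {"fn": "carry_out", "kwargs": {
  "rows": [
    [0,0,0.04,0,0,0],
    [0,0,0.08,0,0,0],
    [0,0,0.12,0,0,0],
    [0,0,0.15,0,0,0],
    [0,0,0.175,0,0,0],
    [0,0,0.187,0,0,0],
    [0.01,0,0.187,0,0,0],
    [0.02,0,0.187,0,0,0],
    [0.026,0,0.187,0,0,0],
    [0.03,0,0.187,0,0,0],
    [0.03,0,0.187,0,0,0]
  ]
}}

```text
t: 11.32
tool_pos: [0.4311, -0.0054, 0.0489]
orientation: [3.052, 0.745, 0.001]
force: [-0.7, -0.9, -0.4]
opening: 0.0005
gripper_force: 0.0
```

```bash
python3 ck2.py
```

```text
11.325 fix xy -0.1334 -0.0007 z 0.0489 F [-0.7 -0.9 -0.4] 0.0005443423605939643 tool-yaw err 0.36
```

>>> {"fn": "carry_out", "kwargs": {
  "rows": [
    [0.002,0,0,0,0,0],
    [0.004,0,0,0,0,0],
    [0.006,0,0,0,0,0],
    [0.008,0,0,0,0,0],
    [0.01,0,0,0,0,0],
    [0.012,0,0,0,0,0],
    [0.014,0,0,0,0,0],
    [0.016,0,0,0,0,0]
  ]
}}

```text
t: 12.32
tool_pos: [0.4451, 0.0018, 0.0486]
orientation: [3.052, 0.744, -0.0]
force: [-2.5, -2.6, 2.9]
opening: 0.0008
gripper_force: 1.6
```

```bash
python3 ck2.py
```

```text
12.325 fix xy -0.1178 -0.0006 z 0.0486 F [-2.5 -2.6  2.9] 0.000757663890371044 tool-yaw err 0.34
```

>>> {"fn": "carry_out", "kwargs": {
  "rows": [
    [0.0025,0,0,0,0,0],
    [0.005,0,0,0,0,0],
    [0.0075,0,0,0,0,0],
    [0.01,0,0,0,0,0],
    [0.0125,0,0,0,0,0],
    [0.015,0,0,0,0,0],
    [0.0175,0,0,0,0,0],
    [0.02,0,0,0,0,0],
    [0.0225,0,0,0,0,0],
    [0.025,0,0,0,0,0],
    [0.0275,0,0,0,0,0]
  ]
}}

```text
t: 13.7
tool_pos: [0.4695, 0.0145, 0.0486]
orientation: [-3.052, -0.744, 0.0]
force: [-1.8, -4.1, 0.5]
opening: 0.0006
gripper_force: 1.6
```

```bash
python3 ck2.py
```

```text
13.7 fix xy -0.0902 -0.0004 z 0.0486 F [-1.8 -4.1  0.5] 0.0005798987292748218 tool-yaw err 0.34
```

>>> {"fn": "carry_out", "kwargs": {
  "rows": [
    [0.0015,0,0,0,0,0],
    [0.003,0,0,0,0,0],
    [0.004,0,0,0,0,0],
    [0.005,0,0,0,0,0],
    [0.006,0,0,0,0,0],
    [0.007,0,0,0,0,0]
  ]
}}

```text
t: 14.45
tool_pos: [0.4733, 0.0165, 0.0486]
orientation: [3.051, 0.744, -0.009]
force: [-18.2, -11.9, 16.5]
opening: 0.0005
gripper_force: 11.0
```

>>> {"fn": "carry_out", "kwargs": {
  "rows": [
    [0.004,0,0,0,0,0],
    [-0.005,0,0,0,0,0],
    [-0.015,0,0,0,0,0],
    [-0.035,0,0,0,0,0],
    [-0.05,0,-0.02,0,0,0],
    [-0.05,0,-0.07,0,0,0],
    [-0.05,0,-0.12,0,0,0],
    [-0.05,0,-0.17,0,0,0],
    [-0.05,0,-0.186,0,0,0],
    [-0.05,0,-0.186,0,0,0],
    [-0.05,0,-0.186,0,0,0]
  ]
}}

```text
t: 15.82
tool_pos: [0.4303, -0.0051, 0.2326]
orientation: [-3.051, -0.744, 0.004]
force: [0.0, 0.6, 0.5]
opening: 0.0004
gripper_force: 0.0
```

```bash
python3 ck2.py; python3 - <<'E'
from h import *
T,s=pose(); im=robot.read_camera('wrist')[:,:,::-1].copy(); p=np.load('p.npy')
for dx in (.030,.040):
  print(wproj(T,[F(p,x) for x in [[p[4]+dx,.03,.068],[p[4]+dx,-.03,.068],[p[4]+dx+.041,0,.038]]]).round(1).tolist())
print(wproj(T,[F(p,x) for x in [[-.13,.055,.012],[-.13,-.055,.012],[.03,0,.042],[.105,0,.084]]]).round(1).tolist())
c=im[0:200,190:370]; cv2.imwrite('pics/w4.png',cv2.resize(c,None,fx=3,fy=3,interpolation=cv2.INTER_CUBIC))
E
```

```text
15.825 fix xy -0.134 -0.0 z 0.2326 F [0.  0.6 0.5] 0.00042402190520943926 tool-yaw err 0.35
[[251.5, 145.9], [309.1, 146.1], [280.5, 105.7]]
[[251.3, 136.0], [309.4, 136.3], [280.5, 95.9]]
[[236.3, 179.0], [323.8, 179.4], [280.9, 28.7], [281.6, -91.7]]
```

View pics/w4.png

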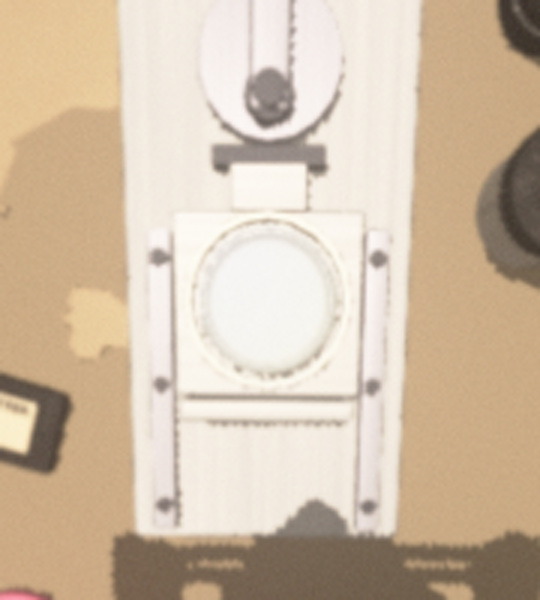

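```bash
python3 - <<'E'
from h import *
p=np.load('p.npy')
T4,_=pose(); T3=T4.copy(); T3[:3,3]=[.4045,-.0189,.2352]; T3[:3,:3]=Rn.from_rotvec([-3.051,-.745,.001]).as_matrix()
a=cv2.cvtColor(cv2.imread('pics/w3.png'),cv2.COLOR_BGR2GRAY); a=cv2.resize(a,(560,420),interpolation=cv2.INTER_AREA)
b=cv2.cvtColor(robot.read_camera('wrist'),cv2.COLOR_RGB2GRAY)
def fx(T,px,z):
    K,d,R,t=wcam(T); u=cv2.undistortPoints(np.array([[px]],float),K,d)[0,0]; o=-R.T@t; r=R.T@np.array([*u,1]); X=o+r*(z-o[2])/r[2]-[p[0],p[1],0]
    return (np.cos(p[2])*X[0]+np.sin(p[2])*X[1]).round(4)
for n,im,T,r0,r1 in (('before',a,T3,136,160),('after',b,T4,126,185)):
    print(n,r0,im[r0:r1,262:300].mean(1).round().astype(int).tolist())
    for r in range(r0,r1,4): print(r,fx(T,[280,r],.068),fx(T,[280,r],.012),end=' | ')
    print()
print('dish',fx(T3,[279,110.6],.038),fx(T4,[280,101.7],.038))
E
```

```text
before 136 [237, 241, 241, 237, 225, 182, 148, 152, 192, 231, 243, 243, 237, 228, 216, 220, 232, 233, 224, 196, 179, 175, 176, 177]
136 -0.1034 -0.1061 | 140 -0.1075 -0.1109 | 144 -0.1116 -0.1156 | 148 -0.1157 -0.1205 | 152 -0.1199 -0.1253 | 156 -0.1241 -0.1302 | 
after 126 [241, 243, 242, 239, 229, 189, 161, 205, 240, 247, 245, 242, 234, 209, 179, 198, 227, 236, 237, 237, 237, 237, 237, 237, 237, 237, 236, 236, 236, 236, 236, 236, 236, 236, 236, 236, 236, 236, 236, 234, 229, 221, 214, 209, 206, 203, 200, 196, 194, 192, 185, 174, 151, 132, 126, 118, 109, 105, 105]
126 -0.0646 -0.0658 | 130 -0.0686 -0.0704 | 134 -0.0726 -0.075 | 138 -0.0766 -0.0797 | 142 -0.0806 -0.0845 | 146 -0.0847 -0.0892 | 150 -0.0888 -0.094 | 154 -0.0929 -0.0989 | 158 -0.0971 -0.1037 | 162 -0.1013 -0.1087 | 166 -0.1055 -0.1136 | 170 -0.1098 -0.1186 | 174 -0.1141 -0.1236 | 178 -0.1184 -0.1287 | 182 -0.1228 -0.1338 | 
dish -0.0775 -0.0397
```

The rear plate moved 39–40 mm between pictures and the arm met a hard stop at 22 N, so the carriage is home. The dish is centred in its nest at crop (270,305). The arm is clear of everything.

```bash
python3 -c "
from plant import robot
print(robot.close_job())"
```

```text
the job is handed in; nothing more can be done
None
```

I handed the job in at about 16 s: the cam lever was turned first and stands over the rib to within about 0.5°, then the carriage was pushed to a hard stop after 39–40 mm of measured travel, with the dish still in its nest and nothing around it touched as far as the pictures and forces show.

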